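# Zero the two-wheel tally counter

### The job

Reset the tally counter to zero: with a closed fingertip, flick each of its two toothed thumbwheels clockwise (seen from above), click by click, until its one long, disc-ended tooth stands at the fixed steel pointer behind that wheel. Do not run a wheel past its pointer, do not lift the counter or shove it about, and leave the tape measure, the screwdriver and the toy car where they are.

Things in the scene. Friction and masses are not known exactly. Their poses are not given: they have to be found in the camera images.
- counter: Tally counter standing loose on the table: grey steel plate 138 x 262 mm, top 14 mm above the table, 2.5 kg. Origin on the table midway between the wheel axes; x points to the pointers (roughly away from the robot), y to the left wheel, z up. Plate from x = -52 to +86 mm. Two flat aluminium star wheels lie on it side by side, axes upright at y = +72 mm (left) and -72 mm (right).
- left_axis (a point): On the left wheel's axis, 31.5 mm above the table. Each wheel: hub disc of radius 26 mm with a cap up to 43 mm above the table, and six radial teeth 60 degrees apart, 8 mm wide: five reach to radius 48 mm, the long one to 60 mm, ending in a 14 mm disc. Teeth stand 26 to 37 mm above the table, 12 mm clear of the plate; under the hub is a housing of radius 27 mm.
- right_axis (a point): On the right wheel's axis, 31.5 mm above the table (the wheels are alike).
- left_pointer (a point): Beak tip of the left wheel's fixed pointer, a steel post 14 x 16 mm, 32 mm high, its centre 76 mm behind the axis. This tip lies 63.5 mm from the left axis along the counter's x.
- right_pointer (a point): Beak tip of the right wheel's pointer, 63.5 mm from the right axis along the counter's x.
- left_wheel (a joint): Angle in rad, growing clockwise seen from above; 0: long tooth at its pointer. The long tooth points at minus this angle from the counter's x. A spring detent clicks every 1.047 rad; starts 1 to 3 clicks short (-1.05, -2.09, -3.14; rarely balanced between). A tooth pushed with 1 to 3 N past half a click snaps on to the next, let go earlier snaps back; no coasting. Stop at -4.4.
- right_wheel (a joint): The same for the right wheel.
- tape_measure: yellow tape measure, 76 x 64 x 31 mm, lying loose to the right of the counter; origin at its underside's centre
- screwdriver: screwdriver with a yellow handle, 185 x 27 x 28 mm, lying loose to the left of the counter; origin at its underside's centre
- car: toy car, 67 x 31 x 19 mm, standing loose in front of the counter to the right; origin at its underside's centre

How it is judged:
By the outcome, as a careful person would: the job done as asked, in the order asked, and still so for the second after the job is handed in, with the robot touching nothing.
It also fails if it takes over 72 s, if anything falls off the work surface, if the arm or the gripper's body presses on something with over 40 N, if the wrist force passes 120 N, or if a joint passes its speed limit or range.

### The arm

A 7-joint arm with a two-finger parallel gripper is mounted at the origin on a cart in front of the work surface, level with it; the furniture and walls round the work are solid. World frame = base frame: x ahead of the robot, y to its left, z up, the work surface at z = 0. Lengths are in m, angles in rad, forces in N, time in s.
With the tool pointing down it reaches from about 0.4 to 0.85 m from the base axis. Payload 4.4 kg.
Tool frame: the origin (TCP) lies at the very end of the fingers, on their centre line; the grasp point (between the pads) lies 19 mm behind it (robot.hold_point_z is the distance from the TCP to the grasp point, in m); z points along the fingers, y is the line along which they close (so a half turn about z gives the same grasp; the last joint's range is limited). The gripper opens to 94 mm and grips with 3 to 60 N. Pads are 16 mm wide; open, the fingers measure 119 mm over their backs; the gripper's body (75 mm by 177 mm) begins 78 mm behind the grasp point.
Start: joints at [-1.399, 0.628, 0.038, 1.517, -0.027, 0.996, -0.02], TCP at [0.153, 0.632, 0.205] pointing down, gripper open.
Joint ranges: [-3.06, 3.06], [-0.37, 2.12], [-1.25, 1.32], [0.18, 2.47], [-1.1, 4.24], [0.23, 1.98], [-2.94, 2.94]. Speed limits (rad/s): [2.57, 2.57, 3.14, 3.14, 3.14, 3.14, 3.14].

### API

Orientations are given as a 3x3 rotation matrix whose columns are the frame's x, y, z axes.
In Python, from bench import robot gives the robot as it stands. The module is installed in compiled form; this text tells all that it offers. Calls block until the motion is done:
- robot.reach(position, orientation): joint-space move of the TCP to a pose.
- robot.move_straight(position, attitude=None, v=0.15): straight line of the TCP; attitude=None keeps the orientation; v is the mean speed in m/s.
- robot.goto_joints(angles): joint-space move.
- robot.release() and robot.clamp(f_grip=None): open the fingers fully, or close them until they stop; f_grip is the grip in N (None keeps the last).
- robot.sleep(seconds).
- robot.solve_ik(position, orientation): joint angles nearest the present ones, or None.
- robot.sense(): the state.
- robot.capture(name): name is "scene" or "top" or "wrist"; returns the picture (400x640x3 uint8, red, green, blue); there is no depth.
- robot.camera_params(name): a dict with "fx", "fy", "cx", "cy" (pixels), "R" (3x3) and "t" (3): a world point X has camera coordinates R X + t. Camera axes: x right, y down, z forward; pixel columns grow to the right and rows downward; lengths in m; the calibration is good to about 2 mm. The wrist camera is an equidistant fisheye: a pixel r from the principal point sees the ray r / f radians off the axis. A picture is of the moment at which its call begins: read the wrist's pose just before it. camera_params takes no time and is no camera call; for the wrist camera it gives the pose at the moment of the call.
A pose or a line that the arm cannot do raises robot.IKError and nothing moves.
- robot.sign_off(): hands the job in; it is judged then, once.
The state is a dict: "time_s": time; "q": joint angles; "joint_vel": joint speeds; "joint_torque": joint torques, N m; "tcp_pos": TCP position; "orientation": TCP orientation; "ft_force": force on the tool from outside, world axes, zero at the start; "moment": the same for the moment, N m; "width": opening from 0.0 (shut) to 1.0 (fully open); "grasp_force": force on a finger pad.
Only numpy, scipy, OpenCV 4.12 (cv2) and the standard library are available. Lean on these libraries where they do the work, as an engineer would, in place of code of your own. Each camera call takes 0.05 s, during which the arm holds its last target. There are 200 camera calls.

## Working session

There is one attempt and no reset: what is moved stays moved. The work goes in short steps, each a Python script; the robot and the scene stay as the last script left them, time stands still between calls to the robot, and variables do not carry over. Pictures are saved under pics/ and viewed, at most 10 in all, crops included, and the job is handed in when it is done.

```bash
mkdir -p pics; python3 - <<'E'
from bench import robot
import cv2,numpy as np
for n in("top","scene"):
    im=robot.capture(n);cv2.imwrite(f"pics/{n}0.png",im[:,:,::-1])
    p=robot.camera_params(n);print(n,{k:np.round(v,4).tolist() for k,v in p.items()})
E
```

```text
top {'fx': 463.9819, 'fy': 463.9819, 'cx': 313.0123, 'cy': 199.7962, 'R': [[-0.0102, -0.9997, 0.0217], [-0.9983, 0.0089, -0.0584], [0.0582, -0.0222, -0.9981]], 't': [0.0332, 0.4922, 1.1214]}
scene {'fx': 481.4539, 'fy': 481.4539, 'cx': 307.7018, 'cy': 195.8101, 'R': [[0.7181, -0.6959, 0.0033], [-0.4434, -0.4612, -0.7685], [0.5364, 0.5504, -0.6398]], 't': [-0.3339, 0.2785, 0.8399]}
```

View pics/top0.png

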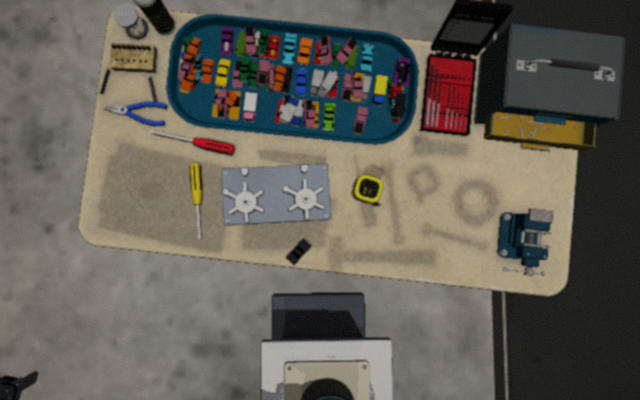

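View pics/scene0.png

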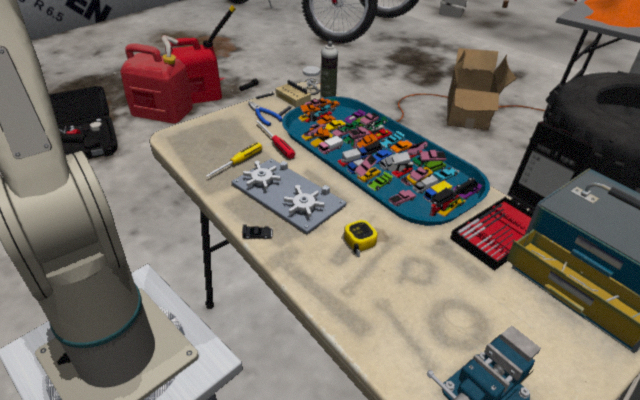

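The top view shows the plate at about px (222–330, 163–225), with hubs near (246,203) and (306,200). The screwdriver is to its left at (197,200), the tape at (368,189) and the car at (299,251). Next I'll locate the plate from its corners and zoom in.

```bash
cat > h.py <<'E'
import cv2,numpy as np
from bench import robot
def ray(n,uv,z,p=None):
    p=p or robot.camera_params(n);R=np.array(p["R"]);t=np.array(p["t"])
    x=np.array([(uv[0]-p["cx"])/p["fx"],(uv[1]-p["cy"])/p["fy"]])
    if n=="wrist":
        th=np.hypot(*x);d=np.array([*(x*np.sin(th)/th),np.cos(th)])
    else: d=np.array([*x,1])
    c=-R.T@t;w=R.T@d
    return c+w*(z-c[2])/w[2]
def proj(n,X,p=None):
    p=p or robot.camera_params(n);c=np.array(p["R"])@X+np.array(p["t"])
    if n=="wrist":
        r=np.hypot(c[0],c[1]);th=np.arctan2(r,c[2]);q=c[:2]/r*th
    else: q=c[:2]/c[2]
    return q*p["fx"]+[p["cx"],p["cy"]]
E
python3 - <<'E'
from h import *
im=cv2.imread("pics/top0.png")
hsv=cv2.cvtColor(im,cv2.COLOR_BGR2HSV)
b=im.astype(int);m=((b[:,:,0]-b[:,:,2])>-6).astype(np.uint8)*255
roi=np.zeros_like(m);roi[155:235,212:342]=255;m&=roi
m=cv2.morphologyEx(m,cv2.MORPH_CLOSE,np.ones((5,5)))
c=max(cv2.findContours(m,0,2)[0],key=cv2.contourArea)
r=cv2.minAreaRect(c);box=cv2.boxPoints(r);print(r,box)
W=np.array([ray("top",q,.014)[:2] for q in box]);print(W.round(4))
print([np.linalg.norm(W[i]-W[i-1]).round(4) for i in range(4)])
print("hubs",ray("top",(246,203),.043),ray("top",(306,200),.043))
z=cv2.resize(im[150:260,185:390],None,fx=3.9,fy=3.9,interpolation=cv2.INTER_CUBIC);cv2.imwrite("pics/z0.png",z)
E
```

```text
((275.3923034667969, 194.06153869628906), (56.191131591796875, 106.94619750976562), 86.8201675415039) [[220.44307 168.97539]
 [327.2246  163.04308]
 [330.34155 219.14769]
 [223.56    225.08   ]]
[[ 0.57    0.2542]
 [ 0.5827 -0.0074]
 [ 0.4447 -0.0134]
 [ 0.4329  0.2464]]
[np.float64(0.1373), np.float64(0.2619), np.float64(0.1381), np.float64(0.2601)]
hubs [0.48456505 0.18844176 0.043     ] [0.49042672 0.04582858 0.043     ]
```

View pics/z0.png

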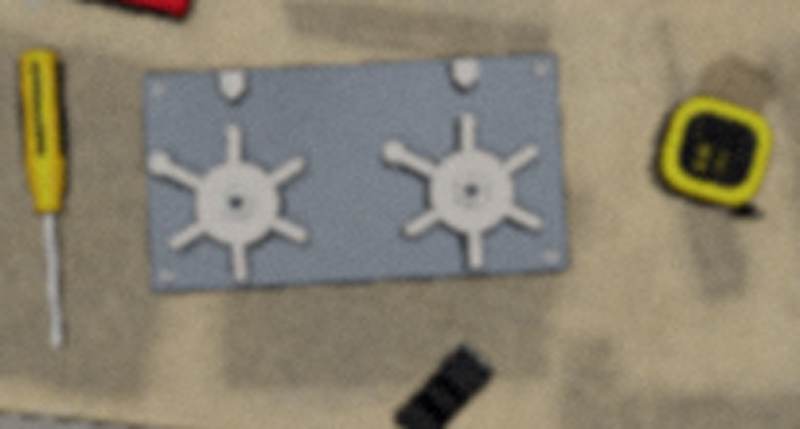

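Both long tooth discs sit about 60° counter-clockwise of their pointers: left hub (235,203) to disc (158,160), right hub (470,190) to disc (392,150). So each wheel needs one click. I'll go above the counter, take a close look and check IK along the flick arc.

```bash
cat >> h.py <<'E'
yaw=np.arctan2(.0122,.2607);O=np.array([.4906,.1192])
Rz=np.array([[np.cos(yaw),-np.sin(yaw)],[np.sin(yaw),np.cos(yaw)]])
def w(x,y,z): return np.array([*(O+Rz@[x,y]),z])
def att(phi,flip=1):  # tool down, closing line radial at counter-frame angle phi (deg)
    a=np.radians(phi)+yaw;y=flip*np.array([np.cos(a),np.sin(a),0]);z=np.array([0,0,-1.])
    return np.column_stack([np.cross(y,z),y,z])
def tip(side,phi,z,r=.044):
    a=np.radians(phi);return w(r*np.cos(a),.072*side+r*np.sin(a),z)
E
python3 - <<'E'
from h import *
robot.clamp(5)
robot.reach(w(-.0,0,.25),att(270,1))
for s in(1,-1):
  for f in (1,-1):
    print(s,f,[(None if (q:=robot.solve_ik(tip(s,p,z),att(p,f))) is None else round(q[6],2)) for p,z in((270,.1),(270,.021),(240,.021),(210,.021),(210,.1))])
p=robot.camera_params("wrist");im=robot.capture("wrist")[:,:,::-1].copy()
cv2.imwrite("pics/w0raw.png",im)
for s in(1,-1):
  for X in(w(0,.072*s,.043),w(.0635,.072*s,.032),w(-.052,.131*s,.014),w(.086,.131*s,.014)):
    q=proj("wrist",X,p);print(q.round(1));cv2.circle(im,tuple(int(v) for v in q.round()),2,(0,0,255),-1)
cv2.imwrite("pics/w0.png",im);s=robot.sense();print(s["time_s"],s["width"],s["tcp_pos"],s["ft_force"])
E
```

```text
1 1 [np.float64(-1.18), np.float64(-1.07), np.float64(-1.47), np.float64(-1.91), np.float64(-2.05)]
1 -1 [np.float64(0.48), np.float64(0.38), np.float64(0.77), np.float64(0.39), np.float64(0.35)]
-1 1 [np.float64(-0.9), np.float64(-0.79), np.float64(-1.17), np.float64(-1.59), np.float64(-1.75)]
-1 -1 [np.float64(0.62), np.float64(0.51), np.float64(1.05), np.float64(0.66), np.float64(0.64)]
[264.8 180.5]
[264.8 130.5]
[230.  211.8]
[224.6 115. ]
[376.9 180.8]
[377.1 130.9]
[411.1 212.2]
[417.1 115.6]
3.7667 0.007402978126329748 [0.49047872 0.12024572 0.24978505] [ 0.09036574 -0.11547343 -0.26362444]
```

View pics/w0.png

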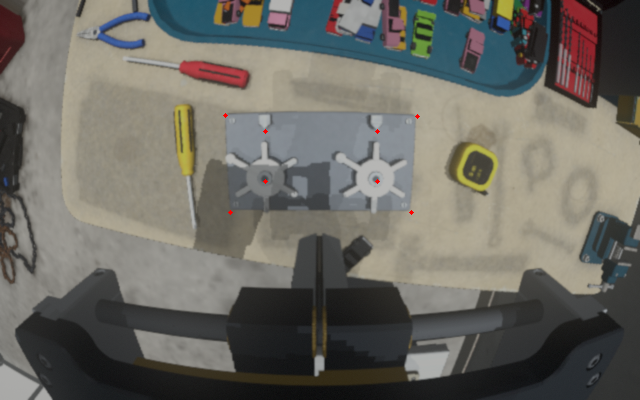

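The close view confirms the pose: hub centres at (265,179) and (377,179), within about 2 mm of prediction. The long discs at (232,158) and (341,158) again show one click each. Now I'll flick the left wheel.

```bash
cat >> h.py <<'E'
def flick(s,end=213,z=.021):
    robot.reach(tip(s,270,.10),att(270))
    robot.move_straight(tip(s,270,z),v=.08)
    f0=robot.sense()["ft_force"];print("down",np.round(f0,1))
    for p in [*range(262,end,-7),end]:
        robot.move_straight(tip(s,p,z),att(p),v=.04)
        S=robot.sense();print(p,np.round(S["ft_force"]-f0,1),round(S["time_s"],1))
    robot.move_straight(tip(s,end,.10),v=.1)
def look(name):
    robot.reach(w(0,0,.25),att(270))
    im=robot.capture("wrist")[:,:,::-1]
    cv2.imwrite(name,cv2.resize(im[90:230,180:460],None,fx=2.8,fy=2.8,interpolation=cv2.INTER_CUBIC))
E
python3 - <<'E'
from h import *
flick(1);look("pics/w1.png")
E
```

```text
down [-0.1 -0.4  0.3]
262 [0.8 0.3 0.2] 5.9
255 [ 1.4 -0.4  0.5] 6.2
248 [ 0.4 -0.3  0.5] 6.4
241 [ 0.6  0.9 -0.1] 6.7
234 [0.3 0.2 0.3] 7.0
227 [-1.   1.4  0.5] 7.3
220 [-0.2  1.3 -0.1] 7.6
213 [ 0.1  0.6 -0.1] 7.8
```

View pics/w1.png

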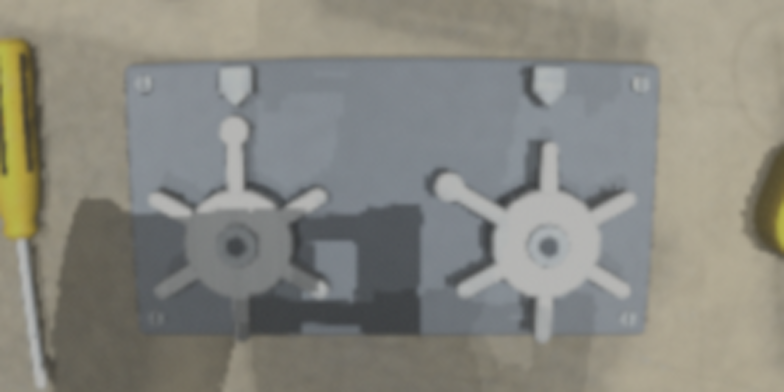

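The left wheel's long disc, at (234,130), now stands at its pointer (235,98). The right disc is still one click short at (449,185), so I'll repeat the flick there.

```bash
python3 - <<'E'
from h import *
flick(-1);look("pics/w2.png")
E
```

```text
down [-0.3 -0.6 -0.1]
262 [1.3 1.3 1.6] 11.8
255 [ 1.4 -0.5  0.3] 12.0
248 [ 2.  -0.1  1. ] 12.3
241 [ 0.9  0.3 -0.2] 12.6
234 [0.6 0.5 1. ] 12.9
227 [-0.3  2.2  0.8] 13.2
220 [-1.2  0.9 -0.2] 13.4
213 [0.3 0.6 0.9] 13.7
```

View pics/w2.png

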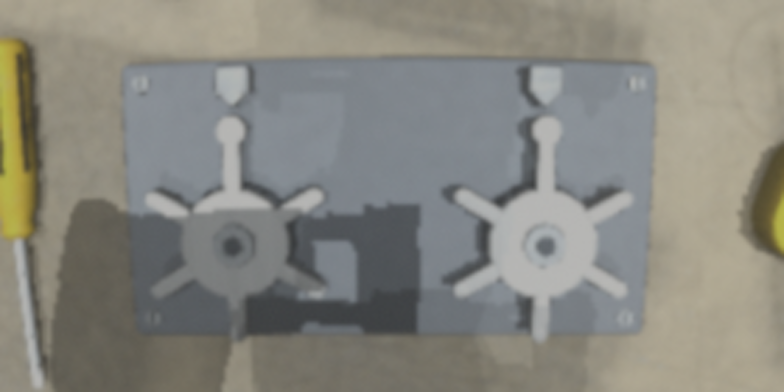

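The long discs, at (231,130) and (546,130), both stand at their pointers. The plate, screwdriver and tape haven't moved; the whole picture shifted evenly by about 3 px, which is the camera pose. The arm is clear, so I'll hand in.

```bash
python3 -c "
from h import *
print(robot.sign_off())"
```

```text
the job is handed in; nothing more can be done
None
```

Both thumbwheels were flicked one click clockwise and the last picture shows each long tooth at its pointer; the counter and its neighbours were left in place, and the job is handed in.

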